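# Seat the proud lid of a suction filter pot

### The arm

A 6-joint arm with a two-finger parallel gripper is mounted at the origin on the work surface. World frame = base frame: x ahead of the robot, y to its left, z up, the work surface at z = 0. Lengths are in m, angles in rad, forces in N, time in s.
With the tool pointing down it reaches from about 0.375 to 0.9 m from the base axis. Payload 3.1 kg.
Tool frame: the origin (TCP) lies at the very end of the fingers, on their centre line; the grasp point (between the pads) lies 19 mm behind it; x points along the fingers, y is the direction in which the jaws open and shut, and the axes are right-handed (so a half turn about x gives the same grasp; the last joint's range is limited). The gripper opens to 85 mm and grips with 20 to 120 N. Pads are 22 mm wide; open, the fingers measure 114 mm over their backs; the gripper's body (76 mm by 85 mm) begins 54 mm behind the grasp point. The pads swing forward as they close: fully open they stand 13 mm farther back than shut.
Start: joints at [1.026, 0.527, 1.433, -0, 1.181, -0.178], TCP at [0.224, 0.584, 0.231] pointing down, gripper open.
Joint ranges: [-3.08, 3.08], [-0.75, 2.2], [0.22, 2.44], [-1.43, 4.57], [0, 2.65], [-2.85, 2.85]. Speed limits (rad/s): [2.79, 2.79, 3.14, 3.14, 3.14, 3.14].

### API

Orientations are given as a unit quaternion [x, y, z, w].
In Python, from station import manip gives the robot as it stands.
- The arm moves only by the shell command python3 -m jog 'ROWS' [FORCE]. ROWS is a JSON object of lists of equal length, an entry for each row: "linear": the shift along the tool's x, y, z in cm, a list of three; "twist": the turn about the tool's x in rad; "claw": the opening, from -1 (shut) to 1 (fully open). A call has 1 to 20 rows; each row is the pose to reach, as a shift and turn from the pose commanded when the call began, along the tool's axes at that moment; what a row does not reach only later rows make up. A row lasts 1/12 s, in which the tool goes at most 41.7 mm and 7.16 degrees, less where a joint would pass 70% of its speed; a pose out of reach is approached as far as the arm can. A call with a gripper value outside its range is refused whole. The fingers move at their own pace and stop on an object; FORCE is the grip in N (left out, the last holds). Time passes only in rows, so rows that repeat a pose let the fingers close. It gives the time, the measured TCP pose, the force and the opening at its end, in the units of the state.
- manip.sense(): the state, without advancing time (a new reading comes with each control period).
- manip.snapshot(name): name is "side" or "top"; returns a dict with "pixels" (420x560x3 uint8, red, green, blue), "camera_matrix" (3x3 intrinsics, pixels), "k1" (the pictures are not rectified: a ray, as slopes to the right and down, at radius r is drawn at 1 + k1 r^2 times it, then the intrinsics apply), "R" (3x3) and "t" (3): a world point X has camera coordinates R X + t. Camera axes: x right, y down, z forward; pixel columns grow to the right and rows downward; lengths in m; the calibration is good to about 2 mm. A picture is of the moment at which its call begins. There is no depth.
- manip.sign_off(): hands the job in, once; it reports no verdict.
The state is a dict: "t": time; "q": joint angles; "qd": joint speeds; "tau": joint torques, N m; "tcp_pos": TCP position; "tool_rot": TCP orientation; "force": force on the tool from outside, world axes, zero at the start; "ft_torque": the same for the moment, N m; "finger_gap": opening from 0.0 (shut) to 1.0 (fully open).
Only numpy, scipy, OpenCV 4.12 (cv2) and the standard library are available. Lean on these libraries where they do the work, as an engineer would, in place of code of your own. Each camera call takes 0.05 s, during which the arm holds its last target.

### The job

Two suction filter pots stand on the dental practice bench; the lid of one sits proud and crooked because its keys ride on the pot's rim. Turn that lid by its grip bar, without lifting it off the pot, until it drops fully home with the bar in line with the pot's two ears, then let go. Leave the other pot's lid alone.

Things in the scene. Friction and masses are not known exactly. Their poses are not given: they have to be found in the camera images.
- lid: Proud white lid to seat, loose, 0.1-0.21 kg: disc 92 mm across, 8 thick. Origin: centre of disc underside, z up, x along the bar. Below it a plug 70 mm across, 18 deep, in the pot's bore, and two keys 14 mm wide, 10 deep at the +x and -x edge. Keys start riding on the rim, origin 80 mm above bench; home it is 70. Starts 0.5-1.3 rad anticlockwise (from above) of the ears' line; turns easily.
- lid_bar (a point): Point to grip, in the middle of the upright bar on the proud lid, 33 mm above the disc's underside (25 above its upper face). The bar is 66 mm long (lid's x), 14 mm thick (lid's y) and 32 mm tall, its top 7 mm above this point. Axes as the lid's. With the keys over the notches the lid drops 10 mm by its own weight or a light push, once the hand follows or lets go.
- pot: Pot under the proud lid, fixed: round white body 90 mm across, rim 70 mm above bench, bore 74 mm. Origin: centre of its underside, z up. Two grey block ears 26 mm wide at its +x and -x, ends 61 mm from the axis; above each a rim notch 27 mm wide for a key, so a lid up to 9 degrees off line drops in, either half turn. The round hose nozzle low on the +y side is no ear.
- lid_b: The other pot's lid, same shape and size, loose but already fully home on an identical pot (origin at the disc's underside, 70 mm above the bench, bar in line with that pot's ears). Not to be moved. Which pot stands left or right varies.

How it is judged:
By the outcome, as a careful person would: the job done as asked, in the order asked, and still so for the second after the job is handed in, with the robot touching nothing.
It also fails if it takes over 32 s, if anything falls off the work surface, if the arm or the gripper's body presses on something with over 40 N, if the wrist force passes 120 N, or if a joint passes its speed limit or range.

## Working session

There is one attempt and no reset: what is moved stays moved. The work goes in short steps, Python scripts to look and compute and a shell command to move; the robot and the scene stay as the last step left them, time stands still between calls to the robot, and variables do not carry over. Pictures are saved under pics/ and viewed, and the job is handed in when it is done.

```bash
mkdir -p pics; python3 - <<'E'
from station import manip
import cv2,numpy as np
s=manip.sense();print(s['t'],s['tcp_pos'],s['tool_rot'],s['finger_gap'])
for n in("top","side"):
    d=manip.snapshot(n);cv2.imwrite(f'pics/{n}0.png',d['pixels'][:,:,::-1])
    np.savez(f'{n}0.npz',**{k:v for k,v in d.items()})
    print(n,d['camera_matrix'],d['k1'],d['R'],d['t'])
E
```

```text
0.0 [0.22317038 0.58303451 0.23034796] [ 0.12792366  0.69558593 -0.12932864  0.69503227] 1.0039561883688508
top [[539.14502218   0.         289.81555018]
 [  0.         539.14502218 210.32649506]
 [  0.           0.           1.        ]] -0.2143829140337266 [[-0.00214024 -0.99996384  0.0082299 ]
 [-0.99286908  0.00114398 -0.11920439]
 [ 0.11919066 -0.00842634 -0.99283563]] [-0.01494058  0.55741087  1.03977475]
side [[407.18231148   0.         276.11483479]
 [  0.         407.18231148 211.53953576]
 [  0.           0.           1.        ]] -0.06231440563171875 [[-0.71717934 -0.69679272 -0.01156245]
 [-0.51197062  0.53806112 -0.66960907]
 [ 0.47280004 -0.47431016 -0.74262373]] [0.36636633 0.34677902 0.45672179]
```

View pics/top0.png

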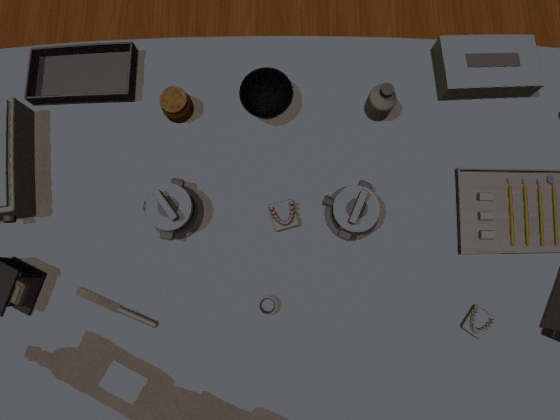

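View pics/side0.png

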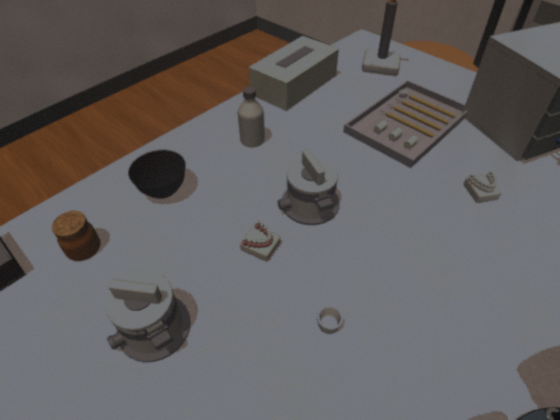

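The picture shows two pots, at top pixels (170,208) and (355,210). The left one's bar is off its ears' line (178,183)-(167,235). I'll enlarge both.

```bash
python3 - <<'E'
import cv2,numpy as np
a=cv2.imread('pics/top0.png')
f=lambda c:cv2.convertScaleAbs(cv2.resize(c,None,fx=6,fy=6,interpolation=cv2.INTER_CUBIC),alpha=1.5)
cv2.imwrite('pics/c1.png',f(a[165:255,120:220]))
cv2.imwrite('pics/c2.png',f(a[165:255,305:405]))
b=cv2.imread('pics/side0.png')
cv2.imwrite('pics/c3.png',f(b[265:360,90:210]))
E
```

```text
(no output)
```

View pics/c1.png

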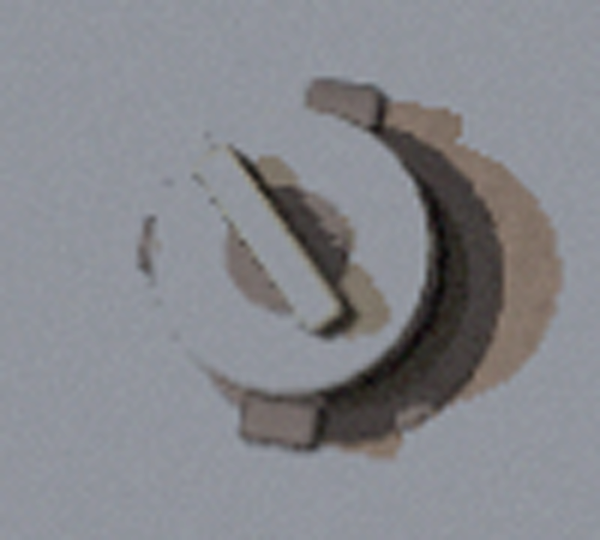

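View pics/c2.png

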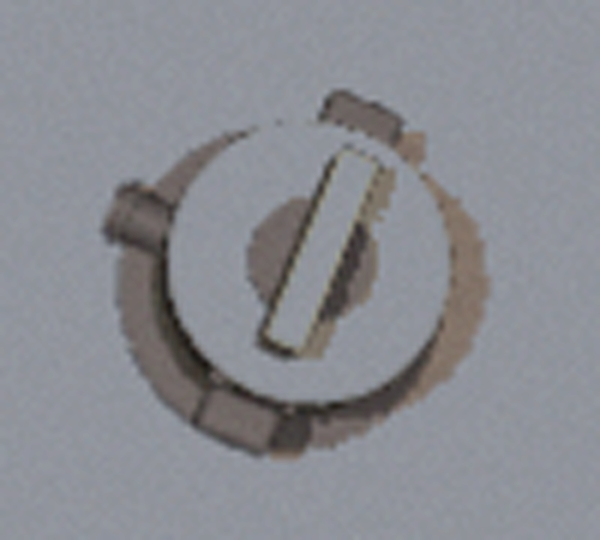

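View pics/c3.png

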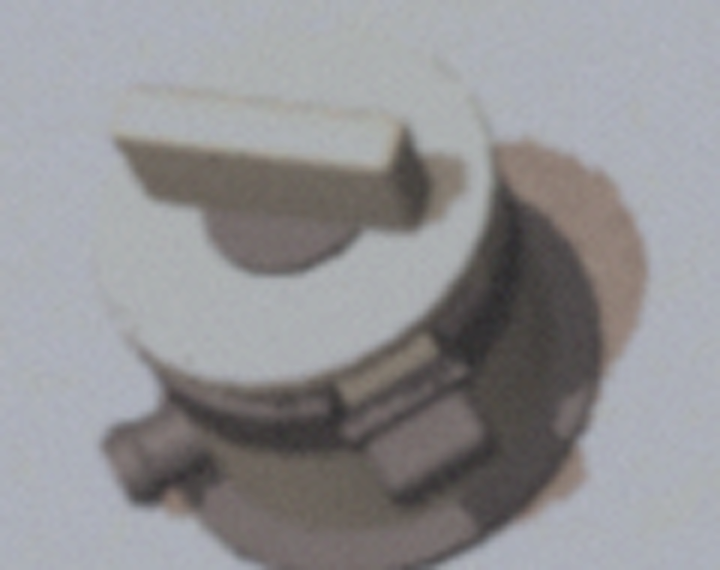

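The left pot's lid is the proud one: its bar runs (205,165)-(325,318) in the crop, with ears at (343,100) and (282,422). The right pot's bar is in line with its ears. Next I'll compute poses.

```bash
cat > h.py <<'E'
import numpy as np,cv2
def load(n): 
    d=np.load(n); return {k:d[k] for k in d.files}
def proj(d,P):
    return cv2.projectPoints(np.asarray(P,float).reshape(-1,1,3),cv2.Rodrigues(d['R'])[0],d['t'],d['camera_matrix'],np.array([float(d['k1']),0,0,0]))[0].reshape(-1,2)
def back(d,px,z):
    u=cv2.undistortPoints(np.asarray(px,float).reshape(-1,1,2),d['camera_matrix'],np.array([float(d['k1']),0,0,0])).reshape(-1,2)
    r=np.c_[u,np.ones(len(u))]@d['R']; C=-d['R'].T@d['t']
    return C+r*((z-C[2])/r[:,2])[:,None]
E
python3 - <<'E'
from h import *
t=load('top0.npz');s=load('side0.npz')
print('C',-t['R'].T@t['t'],-s['R'].T@s['t'])
c=lambda p:np.array([120,165])+(np.array(p)+.5)/6-.5
b=back(t,c([(195,175),(230,148),(345,305),(305,332)]),.12);print(b,b.mean(0))
d=b[2]+b[3]-b[0]-b[1];print('bar yaw',np.arctan2(d[1],d[0]),np.linalg.norm(d)/2)
# lid disc z .088: left edge 148?, right 430, bottom 393
print(back(t,c([(430,250),(285,393)]),.088))
for z in(.03,.05,.06):
    e=back(t,c([(345,100),(282,422)]),z);d=e[0]-e[1];print(z,e,np.arctan2(d[1],d[0]),e.mean(0),np.linalg.norm(d))
cs=lambda p:np.array([90,265])+(np.array(p)+.5)/6-.5
b=back(s,cs([(112,137),(137,88),(407,120),(388,168)]),.12);print(b,b.mean(0))
d=b[2]+b[3]-b[0]-b[1];print('bar yaw',np.arctan2(d[1],d[0]),np.linalg.norm(d)/2)
E
```

```text
C [ 0.4294726  -0.00681621  1.09889419] [0.22435296 0.28532086 0.57561491]
[[0.57831888 0.24084034 0.12      ]
 [0.58673106 0.22997763 0.12      ]
 [0.53778996 0.19245346 0.12      ]
 [0.52945731 0.20477572 0.12      ]] [0.5580743  0.21701179 0.12      ]
bar yaw -2.4965438257313823 0.06119777848679874
[[0.55885307 0.17198826 0.088     ]
 [0.51331723 0.21772983 0.088     ]]
0.03 [[0.61742384 0.21252065 0.03      ]
 [0.50839637 0.23143328 0.03      ]] -0.17175752977788242 [0.5629101  0.22197696 0.03      ] 0.1106556671619234
0.05 [[0.6139071  0.20841665 0.05      ]
 [0.50691963 0.22697541 0.05      ]] -0.17175752977788256 [0.56041336 0.21769603 0.05      ] 0.1085851971768018
0.06 [[0.61214873 0.20636465 0.06      ]
 [0.50618126 0.22474648 0.06      ]] -0.1717575297778823 [0.55916499 0.21555556 0.06      ] 0.10754996218424107
[[0.58058596 0.24227956 0.12      ]
 [0.58775817 0.23165962 0.12      ]
 [0.53731331 0.19399691 0.12      ]
 [0.5302519  0.20391587 0.12      ]] [0.55897734 0.21796299 0.12      ]
bar yaw -2.495289207276949 0.06311973270527341
```

```bash
cat > ov.py <<'E'
from h import *
def overlay(d,ctr,lid,ear,org,crop,out,earz=.05):
    im=cv2.cvtColor(d['pixels'],cv2.COLOR_RGB2BGR);x0,y0,w,h=crop
    im=cv2.convertScaleAbs(cv2.resize(im[y0:y0+h,x0:x0+w],None,fx=6,fy=6,interpolation=cv2.INTER_CUBIC),alpha=1.5)
    def pl(P,yaw,col):
        P=np.asarray(P,float);c,s=np.cos(yaw),np.sin(yaw)
        W=np.c_[ctr[0]+c*P[:,0]-s*P[:,1],ctr[1]+s*P[:,0]+c*P[:,1],P[:,2]]
        q=(proj(d,W)-[x0,y0]+.5)*6-.5
        cv2.polylines(im,[q.round().astype(int)],True,col,1)
    r=lambda a,b,y,z:[(a,-y,z),(b,-y,z),(b,y,z),(a,y,z)]
    pl(r(-.033,.033,.007,org+.04),lid,(0,0,255))
    th=np.linspace(0,6.28,60);pl(np.c_[.046*np.cos(th),.046*np.sin(th),0*th+org+.008],0,(0,255,0))
    for sg in(1,-1): pl(r(sg*.045,sg*.061,.013,earz),ear,(255,0,0))
    cv2.imwrite(out,im)
E
python3 - <<'E'
from ov import *
t=load('top0.npz');s=load('side0.npz')
a=((.5585,.2175),.646,-.172,.08)
overlay(t,*a,(120,165,100,90),'pics/o1.png');overlay(s,*a,(90,265,120,95),'pics/o2.png')
E
```

```text
(no output)
```

View pics/o1.png

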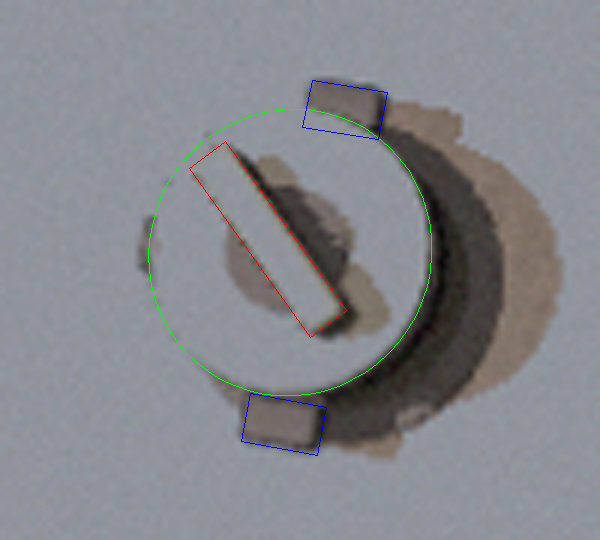

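View pics/o2.png

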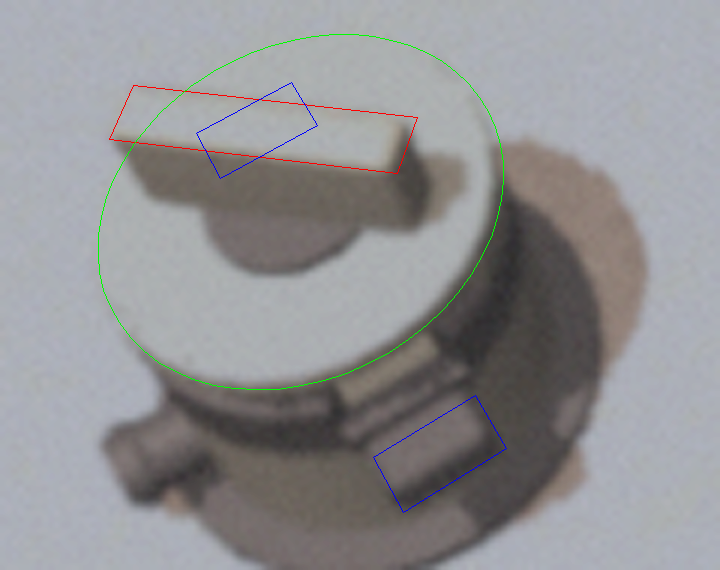

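```bash
cat > st.py <<'E'
import numpy as np
from station import manip
from scipy.spatial.transform import Rotation as R
def go(target,yaw):
    s=manip.sense();r=R.from_quat(s['tool_rot']).as_matrix()
    y=np.arctan2(r[1,1],r[0,1]); dy=(yaw-y+np.pi/2)%np.pi-np.pi/2
    print('t',round(s['t'],3),'tcp',s['tcp_pos'].round(4) if hasattr(s['tcp_pos'],'round') else s['tcp_pos'],'toolx',r[:,0].round(4),'yawy',round(y,3),'gap',s['finger_gap'],'F',np.round(s['force'],2),'q',np.round(s['q'],3))
    print('lin cm',(r.T@(np.array(target)-s['tcp_pos'])*100).round(2),'twist',round(-dy,3))
E
python3 - <<'E'
from st import *
go([.5585,.2175,.095],.646+np.pi/2)
E
```

```text
t 0.1 tcp [0.2232 0.5831 0.2304] toolx [-0.001  -0.0017 -1.    ] yawy 1.205 gap 0.9999964024583307 F [-0.72 -0.63  0.53] q [ 1.027  0.528  1.434 -0.     1.181 -0.178]
lin cm [ 13.57 -22.12  44.39] twist -1.012
```

```bash
python3 -m jog '{"linear":[[0,-1.5,3],[0,-3,6],[0,-4.5,9],[0,-6,12],[0,-7.5,15],[0,-9,18],[0,-10.5,21],[0,-12,24],[0,-13.5,27],[0,-15,30],[0,-16.5,33],[0,-18,36],[0,-19.5,39],[0,-21,42],[2,-22.1,44.4],[4,-22.1,44.4],[5,-22.1,44.4],[5,-22.1,44.4]],"twist":[-0.1,-0.2,-0.3,-0.4,-0.5,-0.6,-0.7,-0.8,-0.9,-1.01,-1.01,-1.01,-1.01,-1.01,-1.01,-1.01,-1.01,-1.01],"claw":[1,1,1,1,1,1,1,1,1,1,1,1,1,1,1,1,1,1]}' 25; python3 - <<'E'
from st import *
go([.5585,.2175,.095],.646+np.pi/2)
for n in("side",):
    d=manip.snapshot(n);import cv2;cv2.imwrite('pics/s1.png',d['pixels'][:,:,::-1])
E
```

```text
t: 1.6
tcp_pos: [0.5566, 0.2178, 0.1782]
tool_rot: [-0.223, 0.673, 0.224, 0.668]
force: [-0.6, 0.4, -0.5]
finger_gap: 1.003
t 1.6 tcp [0.5566 0.2178 0.1782] toolx [-0.0075 -0.0011 -1.    ] yawy 2.214 gap 1.002924895732552 F [-0.6   0.41 -0.53] q [ 0.186  0.558  1.55   0.     1.042 -2.028]
lin cm [ 8.32 -0.16  0.19] twist -0.003
```

View pics/s1.png

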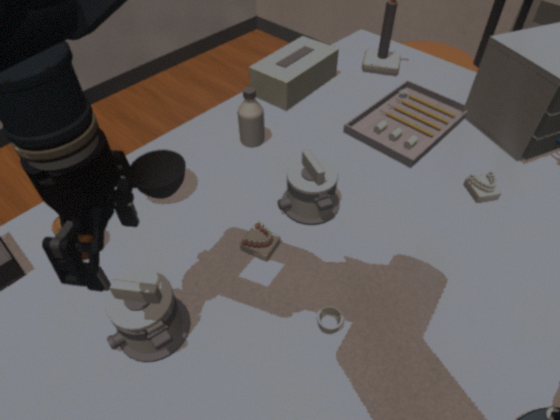

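The gripper stands above the left pot's bar at about (135,285), with the fingers straddling it. Next I descend and close.

```bash
python3 -m jog '{"linear":[[2,-0.1,0.1],[4,-0.1,0.1],[6,-0.1,0.1],[7.5,-0.1,0.1],[8.3,-0.1,0.1],[8.3,-0.1,0.1],[8.3,-0.1,0.1],[8.3,-0.1,0.1]],"twist":[0,0,0,0,0,0,0,0],"claw":[1,1,1,1,1,1,1,1]}' 25; python3 - <<'E'
from st import *
go([.5585,.2175,.095],.646+np.pi/2)
for n in("side","top"):
    d=manip.snapshot(n);import cv2;cv2.imwrite(f'pics/{n}2.png',cv2.resize(d['pixels'][225:385,40:240] if n=="side" else d['pixels'][130:290,70:270],None,fx=3.5,fy=3.5)[:,:,::-1])
E
```

```text
t: 2.32
tcp_pos: [0.5613, 0.2189, 0.0997]
tool_rot: [-0.224, 0.67, 0.224, 0.672]
force: [0.0, 0.0, -0.2]
finger_gap: 1.003
t 2.317 tcp [0.5613 0.2189 0.0997] toolx [ 2.6e-03  5.0e-04 -1.0e+00] yawy 2.216 gap 1.0027440187283871 F [ 0.05  0.03 -0.16] q [ 0.187  0.669  1.6    0.     0.87  -2.029]
lin cm [ 0.47  0.06 -0.31] twist -0.001
```

View pics/side2.png

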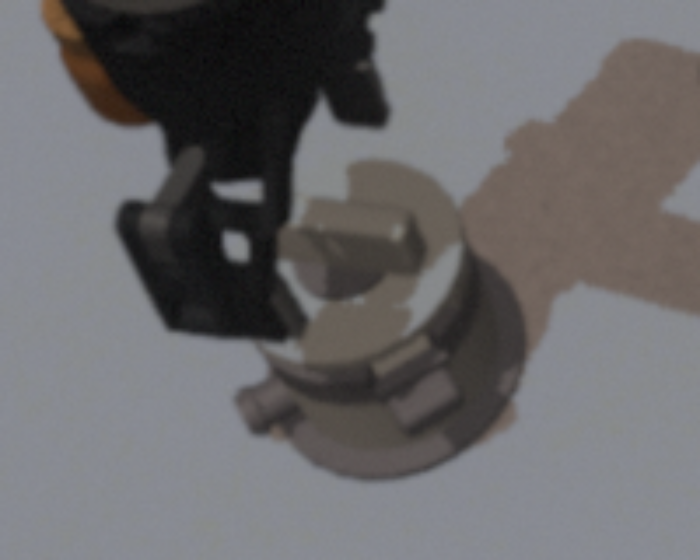

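Side view: both fingers are beside the bar and above the disc. I trim 3 mm along the bar and 3 mm down, then close.

```bash
python3 -m jog '{"linear":[[0.3,0,-0.3],[0.3,0,-0.3],[0.3,0,-0.3],[0.3,0,-0.3],[0.3,0,-0.3],[0.3,0,-0.3],[0.3,0,-0.3],[0.3,0,-0.3],[0.3,0,-0.3],[0.3,0,-0.3],[0.3,0,-0.3],[0.3,0,-0.3]],"twist":[0,0,0,0,0,0,0,0,0,0,0,0],"claw":[1,1,-1,-1,-1,-1,-1,-1,-1,-1,-1,-1]}' 25; python3 - <<'E'
from st import *
go([.5585,.2175,.095],.646+np.pi/2)
for n in("side","top"):
    d=manip.snapshot(n);import cv2;cv2.imwrite(f'pics/{n}3.png',cv2.resize(d['pixels'][225:385,40:240] if n=="side" else d['pixels'][130:290,70:270],None,fx=3.5,fy=3.5)[:,:,::-1])
E
```

```text
t: 3.42
tcp_pos: [0.5581, 0.2165, 0.0953]
tool_rot: [-0.224, 0.671, 0.224, 0.671]
force: [1.0, 0.1, 0.6]
finger_gap: 0.157
t 3.417 tcp [0.5581 0.2165 0.0953] toolx [ 1.e-04  0.e+00 -1.e+00] yawy 2.215 gap 0.15688359008000816 F [0.96 0.15 0.56] q [ 0.183  0.672  1.61   0.     0.859 -2.032]
lin cm [0.03 0.06 0.09] twist -0.002
```

View pics/side3.png

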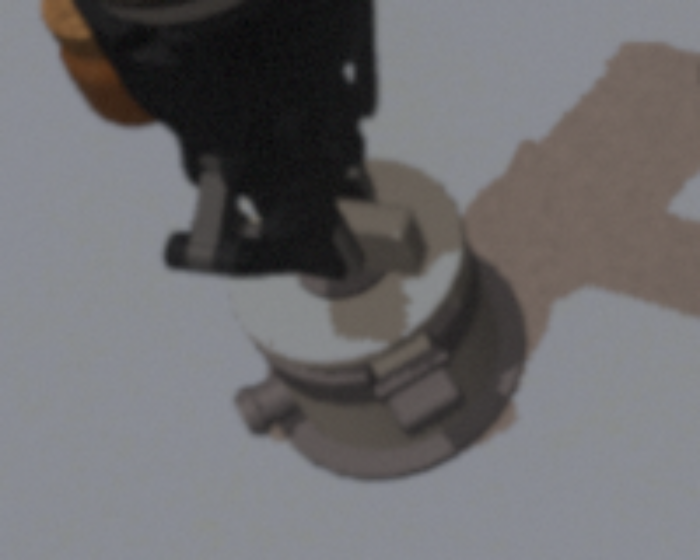

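The bar is gripped (opening 13 mm, low forces). Now I turn it clockwise by 0.815.

```bash
python3 -m jog '{"linear":[[0,0,0],[0,0,0],[0,0,0],[0,0,0],[0,0,0],[0,0,0],[0,0,0],[0,0,0],[0,0,0],[0,0,0],[0,0,0],[0,0,0],[0,0,0],[0,0,0]],"twist":[0.07,0.14,0.21,0.28,0.35,0.42,0.49,0.56,0.63,0.7,0.77,0.815,0.815,0.815],"claw":[-1,-1,-1,-1,-1,-1,-1,-1,-1,-1,-1,-1,-1,-1]}' ; python3 - <<'E'
from st import *
go([.5585,.2175,.085],-.17+np.pi/2)
for n in("side","top"):
    d=manip.snapshot(n);import cv2;cv2.imwrite(f'pics/{n}4.png',cv2.resize(d['pixels'][225:385,40:240] if n=="side" else d['pixels'][130:290,70:270],None,fx=3.5,fy=3.5)[:,:,::-1])
E
```

```text
t: 4.68
tcp_pos: [0.5576, 0.2165, 0.0949]
tool_rot: [0.06, 0.705, -0.06, 0.704]
force: [-0.5, -0.0, -2.5]
finger_gap: 0.16
t 4.683 tcp [0.5576 0.2165 0.0949] toolx [-0.0011  0.     -1.    ] yawy 1.401 gap 0.15953784883361083 F [-0.55 -0.05 -2.51] q [ 0.184  0.673  1.611  0.     0.859 -1.218]
lin cm [0.99 0.11 0.07] twist 0.0
```

View pics/side4.png

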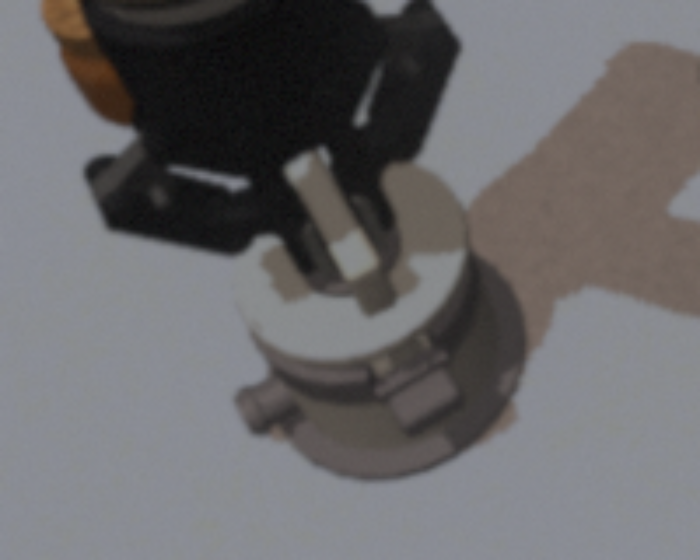

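The bar's near end now points at the ear (420,395) and the key is over the notch. The wrist carries about 2 N of lid weight. I follow it down.

```bash
python3 -m jog '{"linear":[[0.2,0,0],[0.4,0,0],[0.6,0,0],[0.8,0,0],[0.95,0,0],[0.95,0,0],[0.95,0,0]],"twist":[0,0,0,0,0,0,0],"claw":[-1,-1,-1,-1,-1,-1,-1]}' ; python3 - <<'E'
from st import *
go([.5585,.2175,.085],-.17+np.pi/2)
for n in("side","top"):
    d=manip.snapshot(n);import cv2;cv2.imwrite(f'pics/{n}5.png',cv2.resize(d['pixels'][225:385,40:240] if n=="side" else d['pixels'][130:290,70:270],None,fx=3.5,fy=3.5)[:,:,::-1])
E
```

```text
t: 5.37
tcp_pos: [0.558, 0.2166, 0.0856]
tool_rot: [0.06, 0.705, -0.06, 0.704]
force: [-0.4, 2.2, -2.0]
finger_gap: 0.158
t 5.367 tcp [0.558  0.2166 0.0856] toolx [-3.e-04  3.e-04 -1.e+00] yawy 1.4 gap 0.1580481280531989 F [-0.45  2.23 -2.05] q [ 0.184  0.687  1.615  0.     0.84  -1.217]
lin cm [0.06 0.1  0.04] twist -0.001
```

View pics/side5.png

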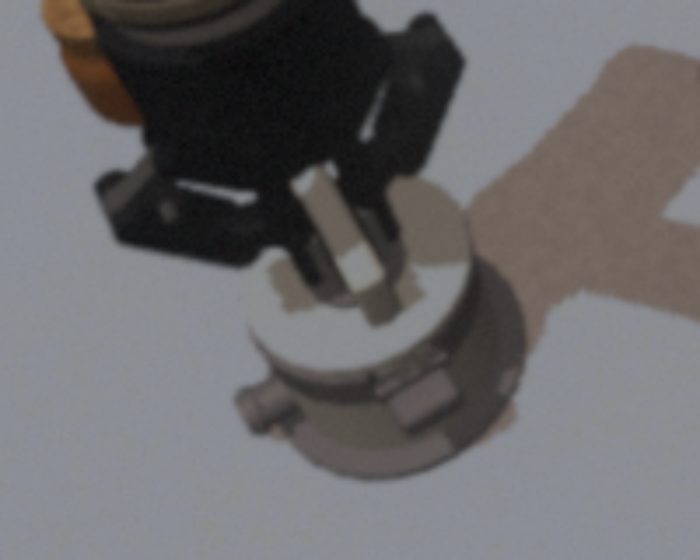

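The lid moved down into the notches. I push 1 mm more, open while holding position, then retreat upward.

```bash
python3 -m jog '{"linear":[[0.1,0,0],[0.1,0,0],[0.1,0,0],[0.1,0,0],[0.1,0,0],[0.1,0,0],[0.1,0,0],[0.1,0,0],[0.1,0,0],[0.1,0,0]],"twist":[0,0,0,0,0,0,0,0,0,0],"claw":[-1,-1,0,1,1,1,1,1,1,1]}' && python3 -m jog '{"linear":[[-1,0,0],[-3,0,0],[-6,0,0],[-9,0,0],[-12,0,0],[-14,0,0],[-14,-3,-3],[-14,-6,-6],[-14,-9,-9],[-14,-12,-12],[-14,-15,-15],[-14,-15,-15],[-14,-15,-15]],"twist":[0,0,0,0,0,0,0,0,0,0,0,0,0],"claw":[1,1,1,1,1,1,1,1,1,1,1,1,1]}'; python3 - <<'E'
from ov import *
from station import manip
for n,c in(("side",(90,265,120,95)),("top",(120,165,100,90))):
    d=manip.snapshot(n);cv2.imwrite(f'pics/{n}6.png',d['pixels'][:,:,::-1])
    overlay(d,(.558,.2170),-.17,-.17,.07,c,f'pics/o6{n}.png')
print(manip.sense()['t'],manip.sense()['force'])
E
```

```text
t: 6.3
tcp_pos: [0.5581, 0.2164, 0.0848]
tool_rot: [0.06, 0.705, -0.06, 0.705]
force: [-0.4, -0.6, 0.2]
finger_gap: 1.004
t: 7.38
tcp_pos: [0.3821, 0.0934, 0.2254]
tool_rot: [0.061, 0.705, -0.061, 0.704]
force: [0.5, 0.3, 0.8]
finger_gap: 0.999
7.4833 [-0.14726502 -0.65596338 -1.49155671]
```

View pics/o6side.png

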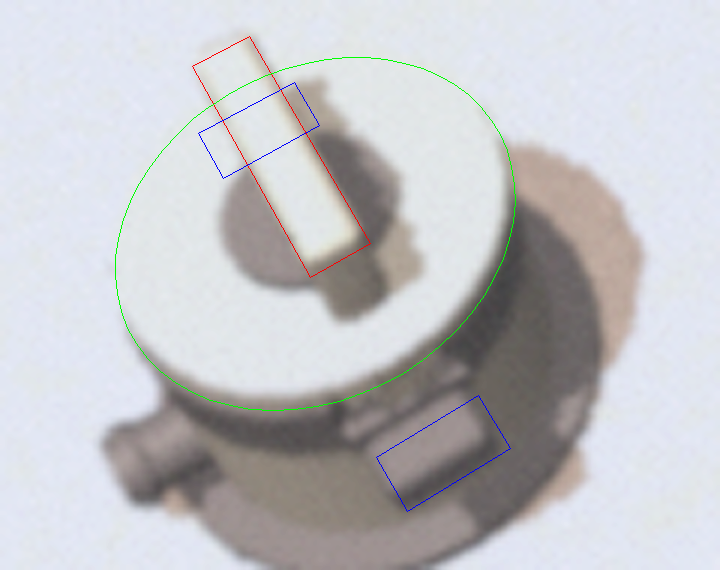

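View pics/o6top.png

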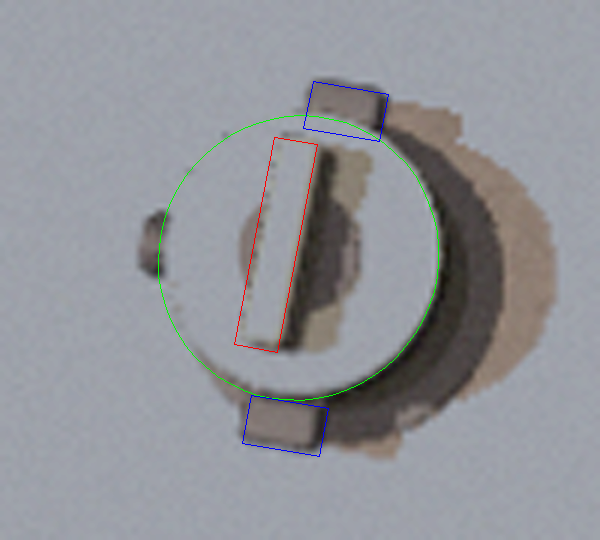

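View pics/top6.png

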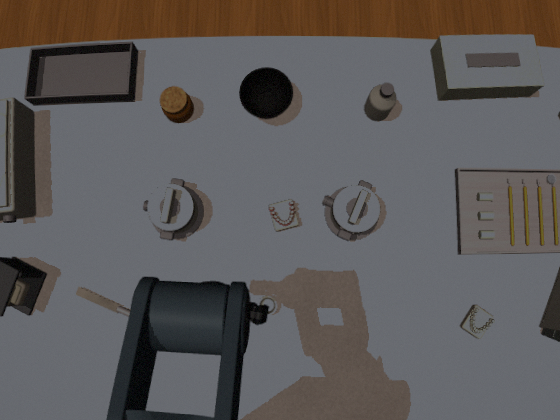

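The overlay drawn at 70 mm height and the ears' angle matches the lid disc and bar in both views. The other lid looks unchanged at (357,207). Handing in.

```bash
python3 - <<'E'
from station import manip
import numpy as np
s=manip.sense();print(s['t'],np.abs(s['qd']).max());print(manip.sign_off())
E
```

```text
7.4833 0.03136691329081708
the job is handed in; nothing more can be done
None
```

The proud lid was on the left pot as seen in the top camera. I gripped its bar and turned it about 0.815 rad clockwise. I then followed it down 10 mm into the notches, opened the gripper and backed the arm away. I handed the job in at 7.5 s.

- **Fit:** In both camera views, an outline drawn for a lid fully home (70 mm, bar in line with the ears) matched the lid to about 1–2 mm. That is the camera calibration's limit.
- **Forces:** The wrist force was only a few newtons at each reading.
- **Other pot:** I did not touch its lid, and it looks unchanged in the last top picture. I compared that by eye only.
- **Failed checks:** None failed or disagreed.

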